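# Fit the flask seat and set the round flask in it

### The job

Fit the white flask seat to the analyser: feel for the blind hole in the aluminium deck with the seat's steel spigot and press it straight in until the seat is flush on the deck. Then take the amber round-bottomed flask by its neck out of the foam cradle and set it down gently in the seat, letting go only once it rests there, so that it stands upright and centred in the ring. Do not disturb the clamp, the terminal board or the screwdriver.

Things in the scene. Friction and masses are not known exactly. Their poses are not given: they have to be found in the camera images.
- deck_hole (a point): mouth of the blind hole in the aluminium deck plate of the fixed white and green analyser: 15 mm wide, 19 mm deep, sharp-edged; the point is on its axis, level with the deck's upper face, 85 mm above the bench; z up. The flat plate reaches 85 mm from the hole along its x and 105 mm along its y; nothing there stands over 2 mm high.
- seat_center (a point): loose flask seat, about 90 g: white cup, 62 mm outside diameter, 22 mm high, with a round rim of 50 mm inside diameter over a hollow 12 mm deep; a square-ended steel spigot, 14 mm diameter, stands out 16 mm below the middle of its flat underside. The point is on the axis, 11 mm below the rim, 11 mm above the underside, 27 mm above the spigot's end; z is its axis, up. It starts upright in the tray.
- flask_bulb (a point): centre of the bulb of the loose amber round-bottomed flask, 0.1 to 0.18 kg: bulb 84 mm diameter, 140 mm tall over all. z points from the bulb along the neck to the mouth. It starts leaning 40 degrees from upright in the cradle and can be lifted straight up. Seated in the ring, this point is 45 mm above seat_center.
- flask_neck (a point): point on the flask's axis near the middle of its straight neck, 75 mm from the bulb's centre. The neck is a cylinder 30 mm in diameter that ends at the mouth, 98 mm from the bulb's centre. Same axes as flask_bulb.
- spring_clamp: bystander: steel spring clamp with orange grips, 160 x 90 x 22 mm, lying on the bench; origin underneath near its pivot
- terminal_board: bystander: small green circuit board with an orange terminal row, 100 x 45 x 20 mm; origin under its centre
- screwdriver: bystander: screwdriver with orange handle, 200 mm long, lying on the bench between the robot and the analyser; origin under its middle
- tray: fixed blue tray, 130 x 130 x 30 mm high; origin under its centre. The seat's underside rests on its top face, the spigot hanging in a wide hole.
- cradle: fixed dark foam cradle; origin on the bench below the flask's bulb. Open above; its walls round the bulb reach at most 57 mm above the bench; on its -x side a 22 mm wide foam rest supports the neck from below. The flask's neck leans towards the cradle's -x.
Mind the look-alikes: they are no part of the job. Of the things like the part that bears flask_bulb, leave any that is blue, red or turquoise; of the rest the larger one is meant.

How it is judged (in metres and radians):
On the way, in this order (a step that is already met when the one before it is completed fails the run):
1. the seat is home: spigot in the deck's hole, underside flush on the deck (horizontal distance between seat_center and deck_hole below 0.0025 m and z of seat_center in the frame of deck_hole below 0.0125 m and angle between seat_center's own z axis and vertical below 0.04 rad), for 0.2 s.
2. the flask rests in the seat, near upright, while the gripper still holds it (contact force between flask and seat above 0.3 N and contact force between the fingers and flask above 0.5 N and horizontal distance between flask_bulb and seat_center below 0.006 m and angle between flask_bulb's own z axis and vertical below 0.25 rad), for 0.1 s.
At the end, for the whole second after the job is handed in: Seat: spigot in the hole, underside flush on the deck (1.5 mm), axis within 2.5 mm, tilt under 0.04 rad. Flask: in the seat's ring, bulb centred and at seated height within 3 mm, neck upright within 6 degrees, at rest, released. Bystanders within 20 mm of their starts (all of step 1 and horizontal distance between flask_bulb and seat_center below 0.003 m and z of flask_bulb in the frame of seat_center between 0.042 and 0.048 m and angle between flask_bulb's own z axis and vertical below 0.105 rad and linear speed of flask below 0.02 m/s and contact force between the fingers and flask below 0.05 N); the robot touches nothing.
It fails at once if the flask is pressed or dropped hard on the seat (over 25 N) (contact force between flask and seat above 25 N).
It fails at once if the flask strikes the analyser (contact force between flask and analyser above 3 N).
It fails at once if the spring clamp is moved (distance of spring_clamp from where it was at the start of the episode above 0.02 m).
It fails at once if the terminal board is moved (distance of terminal_board from where it was at the start of the episode above 0.02 m).
It fails at once if the screwdriver is moved (distance of screwdriver from where it was at the start of the episode above 0.02 m).
It also fails if it takes over 72 s, if anything falls off the work surface, if the arm or the gripper's body presses on something with over 40 N, if the wrist force passes 120 N, or if a joint passes its speed limit or range.

### The arm

A 7-joint arm with a two-finger parallel gripper is mounted at the origin on the work surface. World frame = base frame: x ahead of the robot, y to its left, z up, the work surface at z = 0. Lengths are in m, angles in degrees, forces in N, time in s.
With the tool pointing down it reaches from about 0.35 to 0.9 m from the base axis. Payload 8.1 kg.
Tool frame: the origin (TCP) lies at the very end of the fingers, on their centre line; the grasp point (between the pads) lies 19 mm behind it; z points along the fingers, y is the line along which they close (so a half turn about z gives the same grasp; the last joint's range is limited). The gripper opens to 85 mm and grips with 20 to 120 N. Pads are 22 mm wide; open, the fingers measure 114 mm over their backs; the gripper's body (76 mm by 85 mm) begins 54 mm behind the grasp point. The pads swing forward as they close: fully open they stand 13 mm farther back than shut.
Start: joints at [70.783, 24.895, 1.432, 90.138, -0.665, 64.973, -4.303], TCP at [0.144, -0.608, 0.231] pointing down, gripper open.
Joint ranges: [-149.89, 149.89], [-25.12, 119.58], [-72.63, 75.52], [4.76, 147.25], [-75.54, 255.54], [6.69, 114.76], [-157.13, 157.13]. Speed limits (degrees/s): [127.2, 127.2, 172.46, 172.46, 180, 180, 180].

### API

Orientations are given as a 3x3 rotation matrix whose columns are the frame's x, y, z axes.
In Python, from bench import arm gives the robot as it stands. The module is installed in compiled form; this text tells all that it offers.
- The arm moves only by the shell command python3 -m inch 'ROWS' [FORCE]. ROWS is JSON, a list of rows, each a list of 3 entries, a list of its own where there are three numbers: the finger opening in m, from 0 to 0.0854, then the shift along the tool's x, y, z in m, then the turn, a rotation vector about the tool's x, y, z in rad. In form: [[claw, [x, y, z], [rx, ry, rz]], ...]. A call has 1 to 10 rows; each row is the pose to reach, as a shift and turn from the pose commanded when the call began, along the tool's axes at that moment; what a row does not reach only later rows make up. A row lasts 1/10 s, in which the tool goes at most 50 mm and 8.59 degrees, less where a joint would pass 70% of its speed; a pose out of reach is approached as far as the arm can. A call with a gripper value outside its range is refused whole. The fingers move at their own pace and stop on an object; FORCE is the grip in N (left out, the last holds). Time passes only in rows, so rows that repeat a pose let the fingers close. It gives the time, the measured TCP pose, the force, the opening and the grip force at its end, in the units of the state.
- arm.get_obs(): the state, without advancing time (a new reading comes with each control period).
- arm.read_camera(name): name is "side" or "top" or "wrist"; returns the picture (400x640x3 uint8, blue, green, red); there is no depth.
- arm.calibration(name): a dict with "fov_y" (degrees; the focal length in pixels is half the picture's height over the tangent of half this angle, whatever the lens; pixels are square), "cx", "cy" (the principal point, pixels), "dist" ([k1, k2, p1, p2, k3] as OpenCV has them; the pictures are not rectified), "R" (3x3) and "t" (3): a world point X has camera coordinates R X + t. Camera axes: x right, y down, z forward; pixel columns grow to the right and rows downward; lengths in m; the calibration is good to about 2 mm. A picture is of the moment at which its call begins: read the wrist's pose just before it. calibration takes no time and is no camera call; for the wrist camera it gives the pose at the moment of the call.
- arm.hand_in(): hands the job in; it is judged then, once.
Trained networks look in the newest picture that a camera, given by its name, has taken for a name from the list of things; names that differ only in an ending like _2 or _b are one class to them, and where a whole thing is asked for, a point or a joint stands for the part that bears it (a point fixed in the world has none). Each returns a list of dicts, best first, with "confidence" (0 to 1); they miss things now and then, are a little off and sometimes report something else, mostly with a low value. They report only what shows in the picture. A call takes as long as a camera call. They do not tell look-alikes from the thing itself.
- arm.trace(camera, query): "mask" (400x640 bool, what is visible of it) and "centre" ([column, row] in pixels, amid what is visible of it).
The state is a dict: "clock": time; "joint_pos": joint angles; "qd": joint speeds; "effort": joint torques, N m; "tool_pos": TCP position; "tcp_rot": TCP orientation; "contact_force": force on the tool from outside, world axes, zero at the start; "moment": the same for the moment, N m; "grip_width": opening from 0.0 (shut) to 1.0 (fully open); "finger_force": force on a finger pad.
Only numpy, scipy, OpenCV 4.12 (cv2) and the standard library are available. Lean on these libraries where they do the work, as an engineer would, in place of code of your own. Each camera call takes 0.05 s, during which the arm holds its last target. There are 200 camera calls.

## Working session

There is one attempt and no reset: what is moved stays moved. The work goes in short steps, Python scripts to look and compute and a shell command to move; the robot and the scene stay as the last step left them, time stands still between calls to the robot, and variables do not carry over. Pictures are saved under pics/ and viewed, at most 10 in all, crops included, and the job is handed in when it is done.

```bash
mkdir -p pics
cat > h.py <<'E'
import numpy as np, cv2
from bench import arm
def K(c):
    f=200/np.tan(np.radians(c["fov_y"])/2); return np.array([[f,0,c["cx"]],[0,f,c["cy"]],[0,0,1.]])
def ray(cam,px,c=None):
    c=c or arm.calibration(cam); R=np.array(c["R"]);t=np.array(c["t"])
    u=cv2.undistortPoints(np.array([[px]],float),K(c),np.array(c["dist"],float))[0,0]
    d=R.T@np.array([u[0],u[1],1]); return -R.T@t, d/np.linalg.norm(d)
def onz(cam,px,z,c=None):
    o,d=ray(cam,px,c); return o+d*(z-o[2])/d[2]
def proj(cam,X,c=None):
    c=c or arm.calibration(cam)
    return cv2.projectPoints(np.array(X,float).reshape(-1,3),cv2.Rodrigues(np.array(c["R"]))[0],np.array(c["t"],float),K(c),np.array(c["dist"],float))[0].reshape(-1,2)
def tri(r1,r2):
    (a,d),(b,e)=r1,r2; s=np.linalg.lstsq(np.c_[d,-e],b-a,rcond=None)[0]
    p,q=a+s[0]*d,b+s[1]*e; return (p+q)/2,np.linalg.norm(p-q)
E
python3 - <<'E'
from h import *
np.set_printoptions(precision=3,suppress=True)
for cam in ("side","top"):
    im=arm.read_camera(cam); cv2.imwrite(f"pics/{cam}0.png",im)
    c=arm.calibration(cam); print(cam,c["fov_y"],c["dist"],-np.array(c["R"]).T@np.array(c["t"]),np.array(c["R"])[2])
    for q in ("deck_hole","seat_center","flask_bulb","flask_neck","tray","cradle","spring_clamp","terminal_board","screwdriver"):
        print(q,[(round(r["confidence"],2),np.round(r["centre"],1).tolist(),int(r["mask"].sum())) for r in arm.trace(cam,q)])
print(arm.get_obs())
E
```

```text
side 53.93576660868903 [-0.073  0.     0.     0.     0.   ] [0.401 0.671 0.826] [ 0.071 -0.628 -0.775]
deck_hole [(0.88, [212.2, 185.2], 12604)]
seat_center [(0.7, [313.3, 111.1], 262)]
flask_bulb [(0.71, [288.9, 301.2], 1563), (0.69, [243.4, 376.5], 1032), (0.61, [366.9, 262.8], 1375), (0.6, [324.1, 382.5], 945), (0.57, [413.2, 343.1], 1907)]
flask_neck [(0.95, [367.9, 262.0], 1430), (0.9, [287.8, 300.6], 1618), (0.88, [410.3, 343.5], 1896), (0.68, [239.6, 377.4], 1001), (0.65, [326.2, 381.9], 916)]
tray [(0.84, [311.3, 120.4], 1052)]
cradle [(0.55, [292.5, 323.7], 2100)]
spring_clamp [(0.97, [182.3, 285.8], 1175)]
terminal_board [(0.56, [240.6, 119.5], 368)]
screwdriver [(0.56, [312.6, 192.7], 414), (0.39, [311.7, 122.6], 977)]
top 50.279544352106605 [0.008 0.    0.    0.    0.   ] [0.314 0.048 1.247] [ 0.148  0.012 -0.989]
deck_hole []
seat_center [(0.58, [459.0, 196.8], 422), (0.43, [450.8, 208.6], 1763)]
flask_bulb [(0.93, [178.2, 182.0], 440), (0.59, [226.5, 203.4], 830), (0.58, [178.6, 234.8], 463), (0.58, [342.3, 117.7], 11296), (0.56, [271.1, 258.5], 918), (0.56, [208.5, 294
[... 249 characters left out ...]
amp [(0.94, [241.1, 121.0], 733)]
terminal_board [(0.92, [443.2, 125.5], 472)]
screwdriver [(0.7, [346.3, 211.3], 351), (0.67, [447.4, 201.1], 1717)]
{'clock': 1.0, 'joint_pos': array([70.783, 24.894,  1.432, 90.137, -0.664, 64.974, -4.303]), 'qd': array([ 0.156, -0.018, -0.12 ,  0.076, -0.022, -0.038, -0.052]), 'effort': array([  0.002, -67.028,   1.025, -31.656,   0.015,   0.002,  -0.   ]), 'tool_pos': array([ 0.144, -0.608,  0.231]), 'tcp_rot': array([[ 0.973,  0.231,  0.   ],
       [ 0.231, -0.973, -0.   ],
       [-0.   ,  0.   , -1.   ]]), 'contact_force': array([-0.15 ,  0.4  ,  0.769]), 'moment': array([-0.002,  0.038, -0.026]), 'finger_force': 0.0, 'grip_width': 0.9985084743563096}
```

View pics/top0.png

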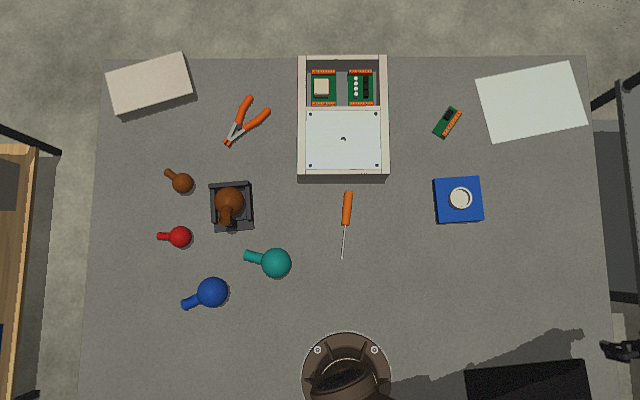

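View pics/side0.png

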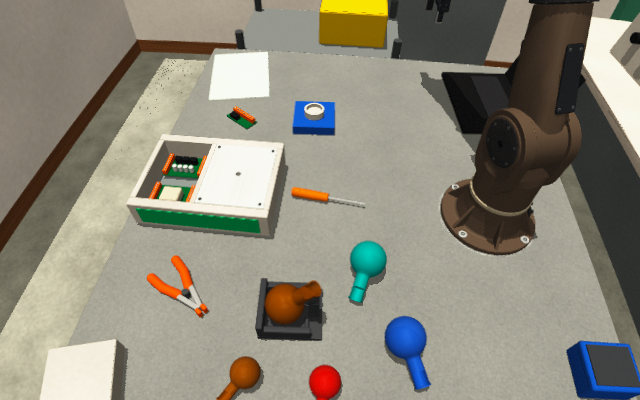

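Both pictures show the hole (top 343,139; side 238,174), the seat (top 460,198; side 314,111) and the large amber flask in its cradle (top 229,203; side 287,303), neck towards the robot.

Run:
```python
from h import *
np.set_printoptions(precision=4,suppress=True)
for n,a,b,z in (("hole",(343,139),(238,174),.085),("seat rim",(460,198),(314,110),.0525),):
    print(n,tri(ray("top",a),ray("side",b)),onz("top",a,z),onz("side",b,z))
for cam in("top","side"):
    im=arm.read_camera(cam)
    for r in arm.trace(cam,"flask_neck")+arm.trace(cam,"flask_bulb"):
        m=r["mask"].astype(np.uint8)
        c=np.array(r["centre"])
        if np.linalg.norm(c-((227,203) if cam=="top" else (288,301)))<12:
            ys,xs=np.nonzero(m); dt=cv2.distanceTransform(m,cv2.DIST_L2,5); _,rad,_,ctr=cv2.minMaxLoc(dt)
            far=np.argmax(np.hypot(xs-ctr[0],ys-ctr[1])); print(cam,"circle",ctr,rad,"mouth",xs[far],ys[far],onz(cam,ctr,.06))
    if cam=="top": cv2.imwrite("pics/crops.png",np.hstack([cv2.resize(im[170:240,195:265],(400,400),interpolation=2),cv2.resize(im[170:230,420:500],(400,400),interpolation=2)]))
for n in("spring_clamp","terminal_board","screwdriver","tray","cradle"):
    for r in arm.trace("top",n)[:1]:
        ys,xs=np.nonzero(r["mask"]); print(n,onz("top",r["centre"],.01), [onz("top",(x,y),.01)[:2] for x,y in cv2.boxPoints(cv2.minAreaRect(np.c_[xs,ys].astype(np.float32)))])
```

```text
hole (array([0.6602, 0.0038, 0.0839]), np.float64(0.0006983257026852856)) [0.6595 0.0038 0.085 ] [0.6602 0.0047 0.085 ]
seat rim (array([ 0.4966, -0.3274,  0.0469]), np.float64(0.002238973910666022)) [ 0.4946 -0.3255  0.0525] [ 0.497  -0.3205  0.0525]
top circle (228, 201) 14.181398391723633 mouth 223 225 [0.4886 0.3292 0.06  ]
top circle (229, 201) 14.181398391723633 mouth 221 225 [0.4886 0.3264 0.06  ]
side circle (284, 304) 19.575197219848633 mouth 318 284 [0.4909 0.3327 0.06  ]
side circle (285, 303) 18.575197219848633 mouth 320 288 [0.4892 0.3302 0.06  ]
terminal_board [ 0.7281 -0.3026  0.01  ] [array([ 0.7019, -0.262 ]), array([ 0.7873, -0.3205]), array([ 0.7599, -0.358 ]), array([ 0.675 , -0.2993])]
screwdriver [ 0.4727 -0.0091  0.01  ] [array([0.4137, 0.014 ]), array([ 0.5259, -0.0017]), array([ 0.5224, -0.0273]), array([ 0.4102, -0.0113])]
tray [ 0.4879 -0.3123  0.01  ] [array([ 0.5625, -0.255 ]), array([ 0.5756, -0.3999]), array([ 0.4355, -0.4048]), array([ 0.4225, -0.2623])]
cradle [0.4623 0.3137 0.01  ] [array([0.5493, 0.4029]), array([0.5593, 0.2757]), array([0.4135, 0.2607]), array([0.4037, 0.3856])]
```

View pics/crops.png

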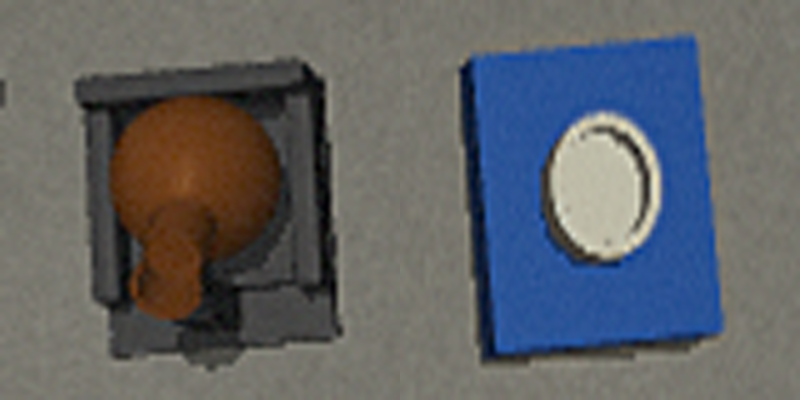

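```bash
python3 -m inch '[[0.0854,[0.407,-0.194,0],[0,0,0.233]],[0.0854,[0.407,-0.194,0],[0,0,0.233]],[0.0854,[0.407,-0.194,0],[0,0,0.233]],[0.0854,[0.407,-0.194,0],[0,0,0.233]],[0.0854,[0.407,-0.194,0],[0,0,0.233]],[0.0854,[0.407,-0.194,0],[0,0,0.233]],[0.0854,[0.407,-0.194,0],[0,0,0.233]],[0.0854,[0.407,-0.194,0],[0,0,0.233]],[0.0854,[0.407,-0.194,0],[0,0,0.233]],[0.0854,[0.407,-0.194,0],[0,0,0.233]]]' 40; python3 -m inch '[[0.0854,[0,0,0],[0,0,0]],[0.0854,[0,0,0],[0,0,0]],[0.0854,[0,0,0],[0,0,0]]]'
cat > rim.py <<'E'
from h import *
import sys
np.set_printoptions(precision=4,suppress=True)
def ring(cam,z,name="seat_center"):
    c=arm.calibration(cam); im=arm.read_camera(cam)
    r=arm.trace(cam,name); 
    return im,c,r
if __name__=="__main__":
    o=arm.get_obs(); im,c,r=ring("wrist",0)
    cv2.imwrite(f"pics/{sys.argv[1]}.png",im); print(o["clock"],o["tool_pos"],o["tcp_rot"],o["joint_pos"])
    print("cam",-np.array(c["R"]).T@np.array(c["t"]),np.array(c["R"])[2])
    for q in r[:2]:
        m=q["mask"].astype(np.uint8); ct=max(cv2.findContours(m,0,1)[0],key=len)
        h=cv2.convexHull(ct)[:,0].astype(float); w=np.array([onz("wrist",p,float(sys.argv[2]),c)[:2] for p in h])
        print(q["confidence"],q["centre"],m.sum(),"circle",cv2.minEnclosingCircle(w.astype(np.float32)),"ellipse",cv2.fitEllipse(w.astype(np.float32)) if len(w)>5 else 0)
E
python3 rim.py w1 0.052
```

```text
clock: 2.55
tool_pos: [0.5017, -0.3182, 0.2313]
tcp_rot: [[1.0, 0.011, 0.003], [0.011, -1.0, 0.003], [0.003, -0.003, -1.0]]
contact_force: [-1.3, 0.2, -0.6]
grip_width: 1.004
finger_force: 0.0
clock: 2.85
tool_pos: [0.4941, -0.3271, 0.2314]
tcp_rot: [[1.0, -0.003, -0.001], [-0.003, -1.0, -0.001], [-0.001, 0.001, -1.0]]
contact_force: [0.2, -0.0, -0.3]
grip_width: 0.999
finger_force: 0.0
2.85 [ 0.4941 -0.3271  0.2314] [[ 1.     -0.003  -0.0005]
 [-0.003  -1.     -0.0006]
 [-0.0005  0.0006 -1.    ]] [ 31.1441  22.0803  -3.9321  94.5308   1.7014  63.4569 -63.4323]
cam [ 0.5633 -0.3271  0.3751] [-0.2721 -0.0007 -0.9623]
0.67 [320.8, 175.7] 2877 circle ((0.4993179738521576, -0.32855936884880066), 0.03198229894042015) ellipse ((0.4989364743232727, -0.3286399245262146), (0.061524733901023865, 0.06345293670892715), 88.06041717529297)
```

View pics/w1.png

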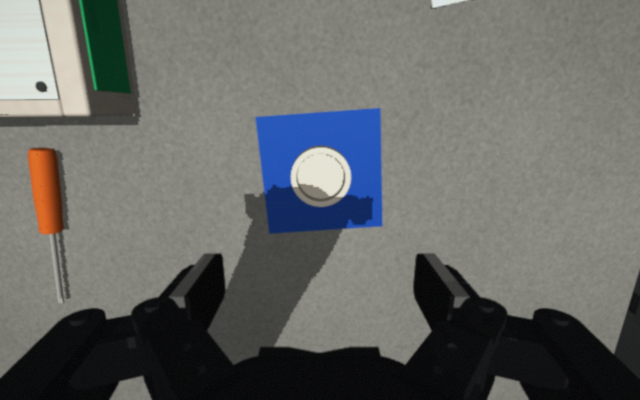

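The seat shows at (321,177) in the wrist picture, 5 mm ahead of the tool; the fingers straddle it along y.

```bash
python3 -m inch '[[0.0854,[0.004,0.0015,0.05],[0,0,0]],[0.0854,[0.004,0.0015,0.1],[0,0,0]],[0.0854,[0.004,0.0015,0.15],[0,0,0]],[0.0854,[0.004,0.0015,0.18],[0,0,0]],[0.0854,[0.004,0.0015,0.2],[0,0,0]],[0.0854,[0.004,0.0015,0.205],[0,0,0]],[0.0854,[0.004,0.0015,0.205],[0,0,0]],[0.05,[0.004,0.0015,0.205],[0,0,0]],[0.05,[0.004,0.0015,0.205],[0,0,0]],[0.05,[0.004,0.0015,0.205],[0,0,0]]]' 60; python3 -m inch '[[0.05,[0,0,0],[0,0,0]],[0.05,[0,0,0],[0,0,0]],[0.05,[0,0,0],[0,0,0]]]' 60
```

```text
clock: 3.95
tool_pos: [0.5004, -0.3278, 0.0286]
tcp_rot: [[1.0, -0.001, 0.002], [-0.001, -1.0, -0.002], [0.002, 0.002, -1.0]]
contact_force: [-2.6, 0.7, 9.8]
grip_width: 0.696
finger_force: 62.3
clock: 4.25
tool_pos: [0.5004, -0.3278, 0.0286]
tcp_rot: [[1.0, -0.001, 0.003], [-0.001, -1.0, -0.002], [0.003, 0.002, -1.0]]
contact_force: [-2.5, 0.4, 9.4]
grip_width: 0.69
finger_force: 62.3
```

```bash
python3 -m inch '[[0.075,[0,0,0],[0,0,0]],[0.075,[0,0,0],[0,0,0]],[0.075,[-0.001,0,-0.007],[0,0,0]],[0.075,[-0.001,0,-0.007],[0,0,0]],[0.05,[-0.001,0,-0.007],[0,0,0]],[0.05,[-0.001,0,-0.007],[0,0,0]],[0.05,[-0.001,0,-0.007],[0,0,0]],[0.05,[-0.001,0,-0.007],[0,0,0]],[0.05,[-0.001,0,-0.007],[0,0,0]]]' 60
```

```text
clock: 5.15
tool_pos: [0.4987, -0.3273, 0.0343]
tcp_rot: [[1.0, -0.001, 0.001], [-0.001, -1.0, -0.0], [0.001, 0.0, -1.0]]
contact_force: [-3.0, 2.2, 11.6]
grip_width: 0.683
finger_force: 62.6
```

```bash
python3 -m inch '[[0.05,[0,0,-0.02],[0,0,0]],[0.05,[0,0,-0.06],[0,0,0]],[0.05,[0,0,-0.1],[0,0,0]],[0.05,[0,0,-0.14],[0,0,0]],[0.05,[0,0,-0.17],[0,0,0]],[0.05,[0,0,-0.17],[0,0,0]],[0.05,[0.02,-0.041,-0.17],[0,0,0]],[0.05,[0.04,-0.082,-0.17],[0,0,0]],[0.05,[0.06,-0.123,-0.17],[0,0,0]],[0.05,[0.08,-0.164,-0.17],[0,0,0]]]' 60; python3 -m inch '[[0.05,[0.02,-0.041,0],[0,0,0]],[0.05,[0.04,-0.082,0],[0,0,0]],[0.05,[0.06,-0.123,0],[0,0,0]],[0.05,[0.07,-0.15,0],[0,0,0]],[0.05,[0.08,-0.165,0],[0,0,0]],[0.05,[0.08,-0.165,0],[0,0,0]],[0.05,[0.08,-0.165,0],[0,0,0]]]'; python3 rim.py w2 0.2
python3 - <<'E'
from h import *
for cam in ("top","side"): 
    im=arm.read_camera(cam); 
    cv2.imwrite(f"pics/{cam}1.png",im)
im=cv2.imread("pics/w2.png"); s=cv2.imread("pics/side1.png")[60:260,120:360]
cv2.imwrite("pics/c2.png",np.vstack([cv2.resize(im,(480,300)),cv2.resize(s,(360,300))]) if 0 else np.hstack([cv2.resize(im,(440,275)),cv2.resize(s,(330,275))]))
E
```

```text
clock: 6.15
tool_pos: [0.5784, -0.1614, 0.2021]
tcp_rot: [[1.0, -0.001, -0.002], [-0.001, -1.0, 0.0], [-0.002, -0.0, -1.0]]
contact_force: [0.8, -0.9, -1.5]
grip_width: 0.682
finger_force: 65.4
clock: 6.85
tool_pos: [0.6582, 0.0004, 0.2024]
tcp_rot: [[1.0, -0.001, -0.001], [-0.001, -1.0, -0.001], [-0.001, 0.001, -1.0]]
contact_force: [-0.2, -0.2, -1.8]
grip_width: 0.676
finger_force: 65.4
6.85 [0.6582 0.0004 0.2024] [[ 1.     -0.0012 -0.0015]
 [-0.0012 -1.     -0.0013]
 [-0.0015  0.0013 -1.    ]] [  0.3973  29.7294  -7.8968  86.4911   4.4118  64.1742 -98.4707]
cam [0.7274 0.0007 0.3461] [-0.273  -0.0018 -0.962 ]
0.92 [319.3, 267.1] 15443 circle ((0.6498667001724243, 0.0002742033975664526), 0.03950193151831627) ellipse ((0.6491182446479797, 0.0006107179215177894), (0.07149243354797363, 0.07915747910737991), 90.55818176269531)
```

View pics/c2.png

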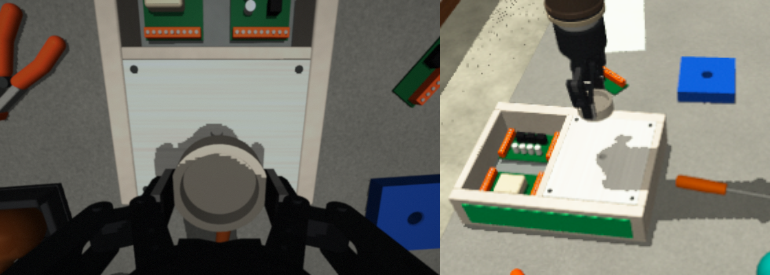

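Seat is held level in the grip (wrist picture, 219,190 in the composite); arm is over the deck. Refine the hole from the first pictures.

Run:
```python
from h import *
np.set_printoptions(precision=4,suppress=True)
def blob(cam,p,n=9):
    g=cv2.cvtColor(cv2.imread(f"pics/{cam}0.png"),6)[p[1]-n:p[1]+n+1,p[0]-n:p[0]+n+1].astype(float)
    w=np.clip(np.median(g)-15-g,0,None); yy,xx=np.mgrid[-n:n+1,-n:n+1]
    print(cam,(g[n-4:n+5,n-5:n+6]).astype(int).tolist())
    return p[0]+(w*xx).sum()/w.sum(),p[1]+(w*yy).sum()/w.sum()
a=blob("top",(343,139));b=blob("side",(238,174));print(a,b,tri(ray("top",a),ray("side",b)),onz("top",a,.085),onz("side",b,.085))
# plate screws from the newest views for comparison: tool tip check
o=arm.get_obs(); print(o["tool_pos"])
for cam in("top","side"):
    arm.read_camera(cam); 
    for r in arm.trace(cam,"seat_center")[:2]: print(cam,r["confidence"],r["centre"],r["mask"].sum(),proj(cam,[[.6582,.0004,.2094]]))
```

```text
top [[193, 195, 193, 197, 196, 200, 198, 194, 193, 190, 193], [193, 194, 198, 197, 196, 193, 193, 202, 196, 194, 197], [194, 196, 202, 155, 81, 42, 75, 200, 198, 194, 196], [195, 199, 199, 39, 56, 64, 52, 118, 205, 195, 193], [196, 196, 166, 98, 132, 133, 88, 55, 207, 196, 194], [194, 196, 200, 204, 206, 211, 123, 122, 201, 197, 195], [194, 191, 194, 194, 196, 197, 201, 173, 199, 196, 190], [192, 196, 194, 193, 190, 194, 194, 198, 194, 193, 195], [193, 194, 194, 192, 190, 196, 193, 194, 194, 195, 195]]
side [[248, 248, 248, 248, 248, 248, 247, 247, 247, 247, 247], [248, 248, 248, 245, 236, 232, 236, 244, 247, 247, 247], [248, 248, 245, 215, 162, 148, 171, 219, 240, 247, 247], [248, 247, 226, 123, 114, 121, 122, 158, 228, 247, 247], [248, 246, 218, 113, 112, 118, 128, 186, 238, 246, 247], [248, 248, 240, 203, 170, 160, 188, 233, 246, 247, 247], [248, 248, 248, 244, 235, 229, 238, 245, 245, 247, 247], [248, 247, 247, 247, 246, 246, 246, 245, 246, 247, 247], [248, 248, 247, 247, 246, 245, 245, 246, 247, 247, 247]]
(np.float64(343.0537709497207), np.float64(138.1913407821229)) (np.float64(237.7466755319149), np.float64(173.46210106382978)) (array([0.6613, 0.0037, 0.0859]), np.float64(0.0006063291567777193)) [0.6619 0.0036 0.085 ] [0.6613 0.0029 0.085 ]
[ 0.6582 -0.0002  0.2032]
side 0.61 [237.7, 141.0] 233 [[231.9892 136.5222]]
```

```bash
python3 -m inch '[[0.05,[0.002,-0.004,0.04],[0,0,0]],[0.05,[0.002,-0.004,0.07],[0,0,0]],[0.05,[0.002,-0.004,0.09],[0,0,0]],[0.05,[0.002,-0.004,0.09],[0,0,0]],[0.05,[0.002,-0.004,0.09],[0,0,0]],[0.05,[0.002,-0.004,0.092],[0,0,0]],[0.05,[0.002,-0.004,0.094],[0,0,0]],[0.05,[0.002,-0.004,0.096],[0,0,0]],[0.05,[0.002,-0.004,0.098],[0,0,0]],[0.05,[0.002,-0.004,0.099],[0,0,0]]]' 80
```

```text
clock: 8.25
tool_pos: [0.6611, 0.0059, 0.1052]
tcp_rot: [[1.0, -0.0, 0.001], [-0.0, -1.0, 0.0], [0.001, -0.0, -1.0]]
contact_force: [-2.4, -0.4, 11.2]
grip_width: 0.672
finger_force: 90.5
```

```bash
python3 -m inch '[[0.05,[0.0006,0,0],[0,0,0]],[0.05,[0.001,0,0],[0,0,0]],[0.05,[0.001,0.001,0],[0,0,0]],[0.05,[0,0.001,0],[0,0,0]],[0.05,[-0.001,0.001,0],[0,0,0]],[0.05,[-0.001,0,0],[0,0,0]],[0.05,[-0.001,-0.001,0],[0,0,0]]]'; python3 -m inch '[[0.05,[0.001,0,0],[0,0,0]],[0.05,[0.002,0,0],[0,0,0]],[0.05,[0.003,0,0],[0,0,0]],[0.05,[0.003,0.001,0],[0,0,0]],[0.05,[0.003,0.002,0],[0,0,0]],[0.05,[0.003,0.003,0],[0,0,0]]]'
```

```text
clock: 8.95
tool_pos: [0.6606, 0.0061, 0.1053]
tcp_rot: [[1.0, -0.001, 0.002], [-0.001, -1.0, -0.001], [0.002, 0.001, -1.0]]
contact_force: [1.3, -2.9, 6.2]
grip_width: 0.671
finger_force: 90.1
clock: 9.55
tool_pos: [0.6616, 0.0055, 0.105]
tcp_rot: [[1.0, 0.001, -0.002], [0.001, -1.0, 0.002], [-0.002, -0.002, -1.0]]
contact_force: [-5.4, 5.1, 9.3]
grip_width: 0.672
finger_force: 90.6
```

```bash
python3 -m inch '[[0.05,[0,0,-0.001],[0,0,0]],[0.05,[-0.001,-0.001,-0.001],[0,0,0]],[0.05,[-0.002,-0.001,-0.001],[0,0,0]],[0.05,[-0.002,0,-0.001],[0,0,0]],[0.05,[-0.002,0.001,-0.001],[0,0,0]]]'; python3 -m inch '[[0.05,[0,0.0007,0],[0,0,0]],[0.05,[0,0.0014,0],[0,0,0]],[0.05,[0,0.002,0],[0,0,0]]]';python3 -m inch '[[0.05,[0,0.0007,0],[0,0,0]],[0.05,[0,0.0014,0],[0,0,0]],[0.05,[0,0.002,0],[0,0,0]]]'
```

```text
clock: 10.05
tool_pos: [0.6605, 0.0032, 0.105]
tcp_rot: [[1.0, -0.0, -0.0], [-0.0, -1.0, 0.0], [-0.0, -0.0, -1.0]]
contact_force: [0.1, 3.2, -1.2]
grip_width: 0.672
finger_force: 89.2
clock: 10.35
tool_pos: [0.6607, 0.0009, 0.1055]
tcp_rot: [[1.0, -0.0, 0.0], [-0.0, -1.0, -0.0], [0.0, 0.0, -1.0]]
contact_force: [-0.3, 1.8, 2.5]
grip_width: 0.677
finger_force: 89.5
clock: 10.65
tool_pos: [0.6607, -0.001, 0.1056]
tcp_rot: [[1.0, -0.0, 0.0], [-0.0, -1.0, 0.0], [0.0, -0.0, -1.0]]
contact_force: [-0.2, 2.9, 2.5]
grip_width: 0.672
finger_force: 89.5
```

```bash
python3 -m inch '[[0.05,[0,-0.002,0],[0,0,0]],[0.05,[0,-0.003,0],[0,0,0]],[0.05,[0,-0.0035,0],[0,0,0]],[0.05,[0,-0.004,0],[0,0,0]],[0.05,[0,-0.004,0.0005],[0,0,0]],[0.05,[0,-0.004,0.001],[0,0,0]]]'; python3 -m inch '[[0.05,[0,0,0.001],[0,0,0]],[0.05,[0,0.0005,0.001],[0,0,0]],[0.05,[0,-0.0005,0.001],[0,0,0]]]'
```

```text
clock: 11.25
tool_pos: [0.6607, 0.003, 0.1045]
tcp_rot: [[1.0, -0.0, 0.0], [-0.0, -1.0, 0.0], [0.0, -0.0, -1.0]]
contact_force: [0.5, -0.6, -1.6]
grip_width: 0.666
finger_force: 89.3
clock: 11.55
tool_pos: [0.6604, 0.0038, 0.1028]
tcp_rot: [[1.0, 0.0, -0.0], [0.0, -1.0, 0.0], [-0.0, -0.0, -1.0]]
contact_force: [2.2, -0.7, -2.0]
grip_width: 0.668
finger_force: 89.2
```

It is in the hole; press down.

```bash
python3 -m inch '[[0.05,[0,0,0.002],[0,0,0]],[0.05,[0,0,0.004],[0,0,0]],[0.05,[0,0,0.006],[0,0,0]],[0.05,[0,0,0.008],[0,0,0]],[0.05,[0,0,0.01],[0,0,0]]]' ; python3 -m inch '[[0.05,[0,0,0.002],[0,0,0]],[0.05,[0,0,0.004],[0,0,0]],[0.05,[0,0,0.006],[0,0,0]],[0.05,[0,0,0.007],[0,0,0]]]'
```

```text
clock: 12.05
tool_pos: [0.6606, 0.0036, 0.0932]
tcp_rot: [[1.0, -0.0, 0.0], [-0.0, -1.0, 0.0], [0.0, -0.0, -1.0]]
contact_force: [0.6, 0.8, -0.3]
grip_width: 0.671
finger_force: 89.2
clock: 12.45
tool_pos: [0.6607, 0.0035, 0.0894]
tcp_rot: [[1.0, -0.0, 0.001], [-0.0, -1.0, -0.0], [0.001, 0.0, -1.0]]
contact_force: [-13.2, 0.5, 36.1]
grip_width: 0.673
finger_force: 93.3
```

```bash
python3 -m inch '[[0.05,[0,0,-0.003],[0,0,0]],[0.085,[0,0,-0.003],[0,0,0]],[0.085,[0,0,-0.003],[0,0,0]],[0.085,[0,0,-0.003],[0,0,0]],[0.085,[0,0,-0.04],[0,0,0]],[0.085,[0,0,-0.08],[0,0,0]],[0.085,[0,0,-0.12],[0,0,0]],[0.085,[0,0,-0.16],[0,0,0]],[0.085,[0,0,-0.16],[0,0,0]],[0.085,[0,0,-0.16],[0,0,0]]]' 40; python3 rim.py w3 0.107
python3 - <<'E'
from h import *
np.set_printoptions(precision=4,suppress=True)
c=arm.calibration("side");s=arm.read_camera("side");cv2.imwrite("pics/side2.png",s)
for z,n in((.107,"flush"),):
  for cam in("side","wrist"):
    r=arm.trace(cam,"seat_center"); print(cam,[(q["confidence"],q["centre"],onz(cam,q["centre"],.107)) for q in r[:1]])
cv2.imwrite("pics/c3.png",np.hstack([cv2.resize(cv2.imread("pics/w3.png")[100:300,220:420],(380,380)),cv2.resize(s[120:240,170:290],(380,380),interpolation=2)]))
E
```

```text
clock: 13.45
tool_pos: [0.6609, 0.0033, 0.2469]
tcp_rot: [[1.0, -0.0, 0.002], [-0.0, -1.0, -0.0], [0.002, 0.0, -1.0]]
contact_force: [0.6, 0.1, -0.9]
grip_width: 0.994
finger_force: 0.0
13.45 [0.6609 0.0033 0.2469] [[ 1.     -0.0005  0.0015]
 [-0.0005 -1.     -0.0001]
 [ 0.0015  0.0001 -1.    ]] [  0.1984  28.0499  -7.9698  82.8088   4.0149  69.3327 -98.2853]
cam [0.7297 0.0034 0.3908] [-0.2701 -0.0009 -0.9628]
0.82 [317.2, 187.4] 3645 circle ((0.6617749333381653, 0.0035073927138000727), 0.032406292855739594) ellipse ((0.6616305708885193, 0.0036912886425852776), (0.06131644546985626, 0.06449773162603378), 99.60540008544922)
side [(0.95, [236.8, 170.7], array([0.6581, 0.0137, 0.107 ]))]
wrist [(0.82, [317.2, 187.4], array([0.6631, 0.0047, 0.107 ]))]
```

View pics/c3.png

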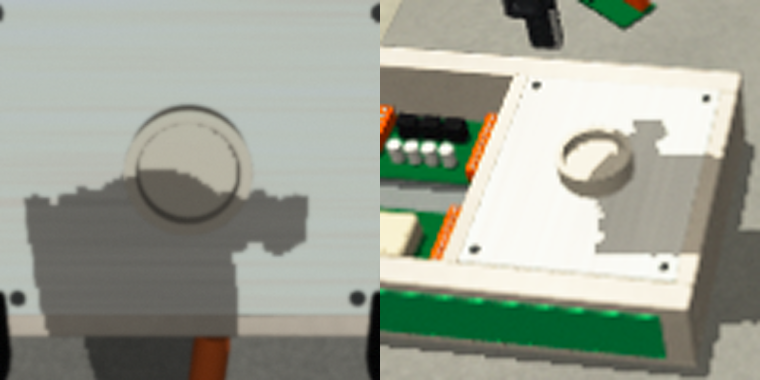

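The seat sits flat on the deck, upright. Now fit the flask's pose to the masks.

```bash
cat > fit.py <<'E'
from h import *
from scipy.optimize import minimize
np.set_printoptions(precision=4,suppress=True)
rng=np.random.default_rng(0); S=rng.normal(size=(600,3)); S=.042*S/np.linalg.norm(S,axis=1)[:,None]
def model(p):
    x,y,z,yaw,tilt=p; h=np.array([np.cos(yaw),np.sin(yaw),0]); a=-np.sin(tilt)*h+np.array([0,0,np.cos(tilt)])
    u=np.cross(a,h);u/=np.linalg.norm(u);v=np.cross(a,u);th=np.linspace(0,2*np.pi,40)
    C=np.vstack([np.outer(np.full(40,l),a)+.015*(np.outer(np.cos(th),u)+np.outer(np.sin(th),v)) for l in(.035,.098)])
    b=np.array([x,y,z]); return b+S,b+C
def fit(views,p0,n):
    # views: (cam,calib,mask)
    def draw(p,c):
        m=np.zeros((1600,2560),np.uint8)
        for P in model(p): cv2.fillConvexPoly(m,cv2.convexHull(np.round(proj("",P,c)*4+1.5).astype(np.int32)),1)
        return cv2.resize(m.astype(np.float32),(640,400),interpolation=cv2.INTER_AREA)
    def cost(q,full=False):
        p=np.r_[q,[np.radians(40)]] if len(q)==4 else q
        L=[]
        for cam,c,m in views:
            d=draw(p,c); L.append(1-np.minimum(d,m).sum()/np.maximum(d,m).sum())
        return L if full else sum(L)
    q0=np.array(p0[:n],float); sim=np.vstack([q0]+[q0+e for e in np.diag([.012,.012,.012,.2,.1][:n])])
    r=minimize(cost,q0,method="Nelder-Mead",options=dict(initial_simplex=sim,xatol=1e-4,fatol=1e-5,maxiter=250)); return r.x,cost(r.x,True)
def pick(cam,near):
    R=arm.trace(cam,"flask_neck")+arm.trace(cam,"flask_bulb")
    R=[r for r in R if np.linalg.norm(np.array(r["centre"])-near)<40]
    return np.mean([r["mask"] for r in R],axis=0).astype(np.float32) if R else None
E
python3 - <<'E'
from fit import *
V=[]
for cam,nr in(("top",(227,203)),("side",(288,301))):
    arm.read_camera(cam); m=pick(cam,nr); V.append((cam,arm.calibration(cam),m))
q,L=fit(V,[.489,.33,.05,.1],4); print(q,L)
q5,L=fit(V,list(q)+[.698],5); print(q5,L)
o=arm.get_obs(); R=o["tcp_rot"]; yaw=q[3]; h=np.array([np.cos(yaw),np.sin(yaw),0]); t=np.radians(40); a=-np.sin(t)*h+np.cos(t)*np.array([0,0,1])
Z=-a; Y=np.cross(Z,h); Y/=np.linalg.norm(Y); X=np.cross(Y,Z); T=np.c_[X,Y,Z]; print(T)
for l in(.056,.126,.176):
    tgt=q[:3]+l*a; print(l,tgt,"shift",R.T@(tgt-o["tool_pos"]))
print("rotvec",cv2.Rodrigues(R.T@T)[0].ravel())
E
```

```text
[0.4908 0.3285 0.0538 0.0987] [np.float32(0.037172258), np.float32(0.04276377)]
[0.4908 0.3285 0.0539 0.0967 0.6967] [np.float32(0.037122607), np.float32(0.04208392)]
[[ 0.7623  0.0985  0.6397]
 [ 0.0755 -0.9951  0.0633]
 [ 0.6428  0.     -0.766 ]]
0.056 [0.455  0.3249 0.0967] shift [-0.2055 -0.3215  0.1494]
0.126 [0.4102 0.3205 0.1503] shift [-0.2503 -0.317   0.0958]
0.176 [0.3783 0.3173 0.1886] shift [-0.2823 -0.3138  0.0575]
rotvec [ 0.0346  0.6979 -0.0949]
```

```bash
python3 -m inch '[[0.0854,[-0.03,-0.035,0],[0,0,0]],[0.0854,[-0.06,-0.07,0],[0.005,0.1,-0.01]],[0.0854,[-0.09,-0.105,0],[0.01,0.2,-0.03]],[0.0854,[-0.12,-0.14,0.01],[0.02,0.32,-0.04]],[0.0854,[-0.15,-0.175,0.02],[0.02,0.44,-0.06]],[0.0854,[-0.18,-0.21,0.03],[0.03,0.56,-0.08]],[0.0854,[-0.21,-0.245,0.04],[0.035,0.698,-0.095]],[0.0854,[-0.24,-0.28,0.05],[0.035,0.698,-0.095]],[0.0854,[-0.27,-0.305,0.055],[0.035,0.698,-0.095]],[0.0854,[-0.282,-0.314,0.0575],[0.035,0.698,-0.095]]]'; python3 -m inch '[[0.0854,[0,0,0],[0,0,0]],[0.0854,[0,0,0],[0,0,0]],[0.0854,[0,0,0],[0,0,0]],[0.0854,[0,0,0],[0,0,0]]]'
python3 - <<'E'
from fit import *
o=arm.get_obs(); c=arm.calibration("wrist"); im=arm.read_camera("wrist"); cv2.imwrite("pics/w4.png",im)
print(o["tool_pos"],o["tcp_rot"],o["joint_pos"])
for n in("flask_neck","flask_bulb"):
    for r in arm.trace("wrist",n): print(n,r["confidence"],r["centre"],r["mask"].sum())
q=np.array([.4908,.3285,.0538,.0987,np.radians(40)]); near=proj("",[q[:3]],c)[0]; print("pred",near)
m=pick("wrist",near)
if m is not None:
    def f(p): return fit([("wrist",c,m)],p,4)
    print(f(q))
E
```

```text
clock: 15.0
tool_pos: [0.5174, 0.1804, 0.2061]
tcp_rot: [[0.873, 0.053, 0.486], [0.069, -0.998, -0.014], [0.484, 0.046, -0.874]]
contact_force: [0.8, -0.9, -0.2]
grip_width: 0.996
finger_force: 0.0
clock: 15.4
tool_pos: [0.518, 0.1789, 0.206]
tcp_rot: [[0.873, 0.051, 0.484], [0.067, -0.998, -0.016], [0.482, 0.046, -0.875]]
contact_force: [0.8, -0.8, 0.2]
grip_width: 0.997
finger_force: 0.0
[0.518  0.1789 0.206 ] [[ 0.8734  0.0507  0.4844]
 [ 0.0666 -0.9977 -0.0158]
 [ 0.4824  0.046  -0.8747]] [ -63.8896    7.6217   31.1159  128.1438   31.407    24.5361 -146.6201]
flask_neck 0.93 [25.3, 220.7] 3482
flask_neck 0.69 [135.6, 274.7] 4588
flask_neck 0.62 [3.4, 361.0] 284
flask_bulb 0.97 [28.3, 219.9] 3512
flask_bulb 0.8 [6.7, 360.2] 287
flask_bulb 0.67 [486.1, 283.6] 676
flask_bulb 0.63 [129.9, 276.1] 4508
pred [148.0071 288.7526]
(array([ 0.4944,  0.3811, -0.0303,  1.977 ]), [np.float32(0.21955425)])
```

View pics/w4.png

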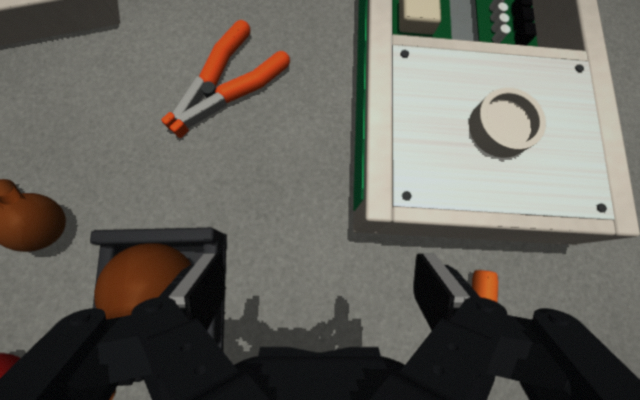

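The tool stopped short: joint 7 is near its limit (the cradle shows at 150,280, lower left). I'll make a half turn about tool z and grasp at a smaller tilt.

```bash
python3 -m inch '[[0.0854,[0,0,-0.02],[0,0,-0.15]],[0.0854,[0,0,-0.02],[0,0,-0.3]],[0.0854,[0,0,-0.02],[0,0,-0.45]],[0.0854,[0,0,-0.02],[0,0,-0.6]],[0.0854,[0,0,-0.02],[0,0,-0.75]],[0.0854,[0,0,-0.02],[0,0,-0.9]],[0.0854,[0,0,-0.02],[0,0,-1.05]],[0.0854,[0,0,-0.02],[0,0,-1.2]],[0.0854,[0,0,-0.02],[0,0,-1.35]],[0.0854,[0,0,-0.02],[0,0,-1.5]]]'; python3 -m inch '[[0.0854,[0,0,0],[0,0,-0.15]],[0.0854,[0,0,0],[0,0,-0.3]],[0.0854,[0,0,0],[0,0,-0.45]],[0.0854,[0,0,0],[0,0,-0.6]],[0.0854,[0,0,0],[0,0,-0.75]],[0.0854,[0,0,0],[0,0,-0.9]],[0.0854,[0,0,0],[0,0,-1.05]],[0.0854,[0,0,0],[0,0,-1.2]],[0.0854,[0,0,0],[0,0,-1.35]],[0.0854,[0,0,0],[0,0,-1.5]]]'
cat > tgt.py <<'E'
from fit import *
import sys
def plan(q,tilt,back,l=.072):
    o=arm.get_obs(); R=o["tcp_rot"]; yaw=q[3]; h=np.array([np.cos(yaw),np.sin(yaw),0]); k=np.array([0,0,1.])
    a=-np.sin(np.radians(40))*h+np.cos(np.radians(40))*k; t=np.radians(tilt)
    Z=np.sin(t)*h-np.cos(t)*k; Y=-np.cross(Z,h); Y/=np.linalg.norm(Y); T=np.c_[np.cross(Y,Z),Y,Z]
    print("t",o["clock"],"pos",o["tool_pos"],"j",o["joint_pos"])
    for b in back:
        g=np.array(q[:3])+l*a+(.019-b)*Z; print(b,g,"shift",R.T@(g-o["tool_pos"]),"rot",cv2.Rodrigues(R.T@T)[0].ravel())
if __name__=="__main__": plan([.4908,.3285,.0538,.0987],float(sys.argv[1]),[.1,.06,0])
E
python3 tgt.py 20
```

```text
clock: 16.65
tool_pos: [0.5076, 0.1801, 0.2231]
tcp_rot: [[0.004, 0.875, 0.484], [1.0, 0.004, -0.015], [-0.016, 0.484, -0.875]]
contact_force: [-1.0, -0.4, 0.6]
grip_width: 1.001
finger_force: 0.0
clock: 17.65
tool_pos: [0.5076, 0.1801, 0.2231]
tcp_rot: [[-0.873, 0.066, 0.484], [0.067, 0.998, -0.016], [-0.484, 0.019, -0.875]]
contact_force: [1.0, 0.4, 0.3]
grip_width: 1.002
finger_force: 0.0
t 17.65 pos [0.5076 0.1801 0.2231] j [-49.8221   5.1509  13.4744 126.7568  34.8862  29.4769  21.4481]
0.1 [0.4172 0.3212 0.1851] shift [ 0.1067  0.1341 -0.0127] rot [-0.0513  0.1575 -0.1577]
0.06 [0.4308 0.3226 0.1475] shift [0.1131 0.1357 0.0267] rot [-0.0513  0.1575 -0.1577]
0 [0.4512 0.3246 0.0911] shift [0.1227 0.138  0.0859] rot [-0.0513  0.1575 -0.1577]
```

```bash
python3 -m inch '[[0.0854,[0.02,0.027,-0.01],[-0.01,0.04,-0.04]],[0.0854,[0.04,0.054,-0.013],[-0.02,0.08,-0.08]],[0.0854,[0.06,0.08,-0.013],[-0.03,0.12,-0.12]],[0.0854,[0.08,0.107,-0.013],[-0.05,0.157,-0.157]],[0.0854,[0.107,0.134,-0.013],[-0.051,0.157,-0.158]],[0.0854,[0.107,0.134,-0.013],[-0.051,0.157,-0.158]],[0.0854,[0.107,0.134,-0.013],[-0.051,0.157,-0.158]],[0.0854,[0.107,0.134,-0.013],[-0.051,0.157,-0.158]]]'; python3 tgt.py 20
python3 - <<'E'
from fit import *
c=arm.calibration("wrist"); im=arm.read_camera("wrist"); cv2.imwrite("pics/w5.png",im)
q=np.array([.4908,.3285,.0538,.0987,np.radians(40)])
for n in("flask_neck","flask_bulb"):
    for r in arm.trace("wrist",n): print(n,r["confidence"],r["centre"],r["mask"].sum())
print(proj("",[q[:3]],c),-np.array(c["R"]).T@np.array(c["t"]))
for P in model(q): cv2.polylines(im,[cv2.convexHull(np.round(proj("",P,c)).astype(np.int32))],True,(255,255,0),1)
cv2.imwrite("pics/w5m.png",im)
E
```

```text
clock: 18.45
tool_pos: [0.418, 0.321, 0.1857]
tcp_rot: [[-0.935, -0.093, 0.341], [-0.086, 0.996, 0.034], [-0.343, 0.002, -0.939]]
contact_force: [0.2, -0.5, 0.7]
grip_width: 0.999
finger_force: 0.0
t 18.45 pos [0.418  0.321  0.1857] j [-58.2366  10.9702   5.2893 121.8764  23.8111  35.7527  24.0869]
0.1 [0.4172 0.3212 0.1851] shift [0.0009 0.0003 0.0004] rot [ 0.      0.001  -0.0063]
0.06 [0.4308 0.3226 0.1475] shift [0.001  0.0003 0.0404] rot [ 0.      0.001  -0.0063]
0 [0.4512 0.3246 0.0911] shift [0.001  0.0003 0.1004] rot [ 0.      0.001  -0.0063]
flask_neck 0.9 [320.1, 213.7] 5640
flask_neck 0.89 [500.4, 118.7] 5474
flask_neck 0.83 [177.6, 14.6] 7789
flask_neck 0.73 [443.2, 247.0] 1936
flask_bulb 0.85 [174.3, 19.2] 7811
flask_bulb 0.67 [317.7, 211.2] 5560
flask_bulb 0.64 [500.2, 119.7] 5483
flask_bulb 0.55 [445.7, 247.2] 1998
[[319.123  211.3893]] [0.3048 0.3104 0.2972]
```

View pics/w5m.png

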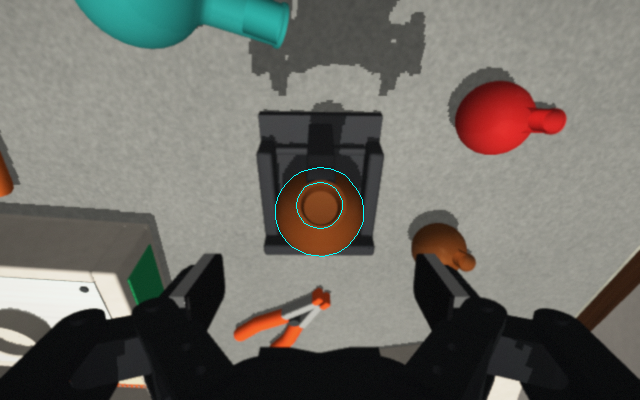

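The overlaid model matches the flask (bulb at 319,211). Descend and grip.

```bash
python3 -m inch '[[0.0854,[0.001,0,0.03],[0,0,0]],[0.0854,[0.001,0,0.06],[0,0,0]],[0.0854,[0.001,0,0.08],[0,0,0]],[0.0854,[0.001,0,0.095],[0,0,0]],[0.0854,[0.001,0,0.1],[0,0,0]],[0.0854,[0.001,0,0.1],[0,0,0]],[0.06,[0.001,0,0.1],[0,0,0]],[0.045,[0.001,0,0.1],[0,0,0]],[0.035,[0.001,0,0.1],[0,0,0]],[0.02,[0.001,0,0.1],[0,0,0]]]' 30; python3 -m inch '[[0.02,[0,0,0],[0,0,0]],[0.02,[0,0,0],[0,0,0]],[0.02,[0,0,0],[0,0,0]],[0.02,[0,0,0],[0,0,0]]]' 50; python3 tgt.py 20
```

```text
clock: 19.6
tool_pos: [0.4506, 0.3255, 0.0919]
tcp_rot: [[-0.935, -0.094, 0.342], [-0.087, 0.996, 0.035], [-0.343, 0.003, -0.939]]
contact_force: [-1.0, -3.1, 7.4]
grip_width: 0.346
finger_force: 30.2
clock: 20.0
tool_pos: [0.4506, 0.3253, 0.0919]
tcp_rot: [[-0.935, -0.094, 0.342], [-0.087, 0.996, 0.035], [-0.343, 0.003, -0.939]]
contact_force: [-3.3, -1.7, 6.8]
grip_width: 0.339
finger_force: 48.6
t 20.0 pos [0.4506 0.3253 0.0919] j [-57.6346  21.9387   8.9236 124.5245  29.4301  21.6895  19.2654]
0.1 [0.4172 0.3212 0.1851] shift [-0.0003 -0.0007 -0.0991] rot [ 0.0011  0.0015 -0.0055]
0.06 [0.4308 0.3226 0.1475] shift [-0.0003 -0.0007 -0.0591] rot [ 0.0011  0.0015 -0.0055]
0 [0.4512 0.3246 0.0911] shift [-0.0002 -0.0008  0.0009] rot [ 0.0011  0.0015 -0.0055]
```

```bash
python3 -m inch '[[0.02,[-0.003,0,-0.009],[0,0,0]],[0.02,[-0.01,0,-0.028],[0,0,0]],[0.02,[-0.021,0,-0.056],[0,0,0]],[0.02,[-0.034,0,-0.094],[0,0,0]],[0.02,[-0.048,0,-0.13],[0,0,0]],[0.02,[-0.058,0,-0.16],[0,0,0]],[0.02,[-0.058,0,-0.16],[0,0,0]],[0.02,[-0.058,0,-0.16],[0,0,0]]]' 60
cat > place.py <<'E'
from fit import *
import sys
# flask bulb & axis in tool frame
def rel(bulb,a,o): R=o["tcp_rot"]; return R.T@(bulb-o["tool_pos"]),R.T@a
def go(bulb,a,o,target):
    R=o["tcp_rot"]; ax=np.cross(a,[0,0,1]); s=np.linalg.norm(ax); th=np.arctan2(s,a[2])
    Q=cv2.Rodrigues(ax/max(s,1e-9)*th)[0]; T=Q@R; b,_=rel(bulb,a,o); p=target-T@b
    print("tilt",np.degrees(th),"p",p,"shift",R.T@(p-o["tool_pos"]),"rot",cv2.Rodrigues(R.T@T)[0].ravel()); return T,p
E
python3 - <<'E'
from place import *
o=arm.get_obs();print(o["clock"],o["tool_pos"],o["joint_pos"],o["finger_force"])
d=o["tool_pos"]-np.array([.4506,.3253,.0919]); b=np.array([.4908,.3285,.0538])+d; 
h=np.array([np.cos(.0987),np.sin(.0987),0]); t=np.radians(40); a=-np.sin(t)*h+np.cos(t)*np.array([0,0,1])
print(rel(b,a,o)); go(b,a,o,np.array([.661,.0036,.141+.06]))
V=[]
for cam in("top","side"):
    arm.read_camera(cam); m=pick(cam,proj(cam,[b])[0]); print(cam, proj(cam,[b])[0],m is not None)
    if m is not None: V.append((cam,arm.calibration(cam),m))
print(fit(V,list(b)+[.0987,t],5),b) if V else 0
E
```

```text
clock: 20.8
tool_pos: [0.45, 0.3247, 0.2622]
tcp_rot: [[-0.935, -0.094, 0.342], [-0.087, 0.996, 0.036], [-0.343, 0.004, -0.939]]
contact_force: [0.0, -0.2, -1.8]
grip_width: 0.337
finger_force: 60.2
20.8 [0.45   0.3247 0.2622] [-53.2155   8.0559   2.9664 112.7044  18.8414  46.1942  33.4607] 60.23467183113098
(array([-0.0248, -0.0007,  0.0496]), array([ 0.3407, -0.0002, -0.9402]))
tilt 40.00000000000001 p [0.6546 0.0037 0.2561] shift [-0.1613 -0.3388  0.0641] rot [0.004  0.6981 0.0013]
top [212.9545 190.6328] True
side [280.1529 262.0069] True
(array([ 0.4909,  0.3255,  0.2187, -1.6091,  0.427 ]), [np.float32(0.6212989), np.float32(0.09397668)]) [0.4902 0.3279 0.2241]
```

```bash
python3 -m inch '[[0.02,[-0.016,-0.034,0],[0,0.06,0]],[0.02,[-0.032,-0.068,0.006],[0,0.13,0]],[0.02,[-0.048,-0.102,0.013],[0,0.2,0]],[0.02,[-0.065,-0.136,0.02],[0,0.28,0]],[0.02,[-0.081,-0.17,0.026],[0,0.35,0]],[0.02,[-0.097,-0.204,0.033],[0,0.42,0]],[0.02,[-0.113,-0.238,0.04],[0,0.5,0]],[0.02,[-0.13,-0.272,0.048],[0.002,0.58,0]],[0.02,[-0.146,-0.306,0.056],[0.004,0.65,0.001]],[0.02,[-0.161,-0.339,0.064],[0.004,0.698,0.001]]]'; python3 -m inch '[[0.02,[0,0,0],[0,0,0]],[0.02,[0,0,0],[0,0,0]],[0.02,[0,0,0],[0,0,0]],[0.02,[0,0,0],[0,0,0]]]'
python3 - <<'E'
from place import *
o=arm.get_obs();print(o["clock"],o["tool_pos"],o["joint_pos"],o["finger_force"])
R=o["tcp_rot"]; b=o["tool_pos"]+R@np.array([-.0248,-.0007,.0496]); a=R@np.array([.3407,-.0002,-.9402]); print("model",b,a)
V=[]
for cam in("top","side","wrist"):
    c=arm.calibration(cam); im=arm.read_camera(cam); 
    for n in("flask_neck","flask_bulb"):
        print(cam,n,proj(cam,[b,b+.098*a],c).ravel(),[(round(r["confidence"],2),r["centre"],r["mask"].sum()) for r in arm.trace(cam,n) if np.linalg.norm(np.array(r["centre"])-proj(cam,[b],c)[0])<60])
    if cam!="top":
        q=np.r_[b,[.1,np.radians(2)]]
        for P in model(np.r_[b,np.arctan2(-a[1],-a[0]),np.arccos(a[2])]): cv2.polylines(im,[cv2.convexHull(np.round(proj("",P,c)).astype(np.int32))],True,(255,255,0),1)
    cv2.imwrite(f"pics/{cam}6.png",im)
s=cv2.imread("pics/side6.png")[30:230,140:340]; w=cv2.imread("pics/wrist6.png")
cv2.imwrite("pics/c6.png",np.hstack([cv2.resize(s,(400,400),interpolation=2),cv2.resize(w[:, 120:520],(400,400))]))
E
```

```text
clock: 22.1
tool_pos: [0.6554, 0.0023, 0.254]
tcp_rot: [[-0.935, -0.093, -0.343], [-0.087, 0.996, -0.033], [0.345, -0.001, -0.939]]
contact_force: [1.1, -0.1, -1.7]
grip_width: 0.333
finger_force: 60.2
clock: 22.5
tool_pos: [0.6542, 0.0051, 0.2563]
tcp_rot: [[-0.936, -0.095, -0.339], [-0.089, 0.995, -0.033], [0.34, -0.0, -0.94]]
contact_force: [-0.5, -1.3, -1.7]
grip_width: 0.335
finger_force: 60.2
22.5 [0.6542 0.0051 0.2563] [-11.8876  40.4562  13.6653  63.8485  -6.9412  96.4401  96.0109] 60.18842697143555
model [0.6607 0.005  0.2012] [-0.0006  0.0002  1.    ]
top flask_neck [344.1225 125.3984 345.7017 111.9038] []
top flask_bulb [344.1225 125.3984 345.7017 111.9038] []
side flask_neck [230.9997 140.3723 224.3068 106.6119] [(0.63, [231.3, 140.1], np.int64(1117))]
side flask_bulb [230.9997 140.3723 224.3068 106.6119] []
wrist flask_neck [319.5476 259.359  319.6853 288.5828] [(0.9, [318.8, 260.9], np.int64(11295))]
wrist flask_bulb [319.5476 259.359  319.6853 288.5828] [(0.67, [316.7, 257.7], np.int64(11414))]<stdin>:11: RuntimeWarning: invalid value encountered in arccos
<stdin>:11: RuntimeWarning: invalid value encountered in cast
```

View pics/c6.png

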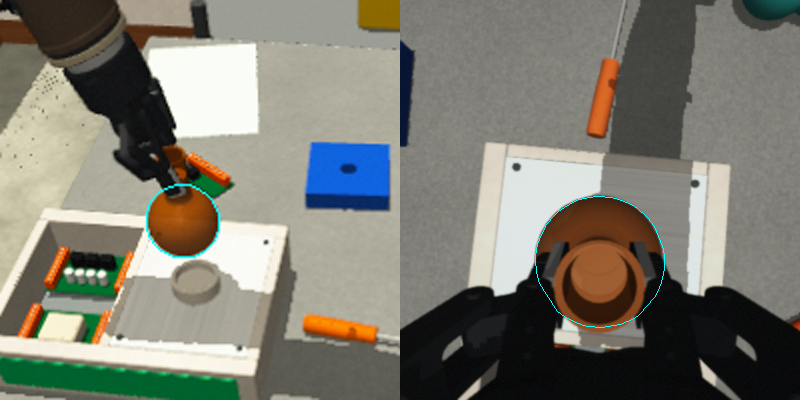

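The model outline sits on the flask in both views, upright, straight above the seat. Lower it.

```bash
python3 -m inch '[[0.02,[-0.005,-0.0013,0.014],[0,0,0]],[0.02,[-0.01,-0.0013,0.028],[0,0,0]],[0.02,[-0.014,-0.0013,0.0385],[0,0,0]],[0.02,[-0.017,-0.0013,0.047],[0,0,0]],[0.02,[-0.0187,-0.0013,0.0517],[0,0,0]],[0.02,[-0.0187,-0.0013,0.0517],[0,0,0]],[0.02,[-0.0187,-0.0013,0.0517],[0,0,0]]]'
python3 - <<'E'
from place import *
o=arm.get_obs(); R=o["tcp_rot"]; print(o["clock"],"bulb",o["tool_pos"]+R@np.array([-.0248,-.0007,.0496]),R@np.array([.3407,-.0002,-.9402]),o["contact_force"])
E
```

```text
clock: 23.65
tool_pos: [0.6547, 0.0022, 0.201]
tcp_rot: [[-0.936, -0.093, -0.339], [-0.087, 0.996, -0.033], [0.341, -0.001, -0.94]]
contact_force: [-0.4, -0.3, -1.5]
grip_width: 0.337
finger_force: 60.2
23.65 bulb [0.6612 0.0021 0.1459] [-0.0001  0.0012  1.    ] [-0.3983 -0.3147 -1.5351]
```

```bash
python3 -m inch '[[0.02,[-0.0007,0.001,0.0018],[0,0,0]],[0.02,[-0.0012,0.001,0.0033],[0,0,0]],[0.02,[-0.0014,0.001,0.0038],[0,0,0]],[0.02,[-0.0014,0.001,0.0038],[0,0,0]]]'; python3 -m inch '[[0.02,[-0.0002,0,0.0005],[0,0,0]],[0.02,[-0.0003,0,0.0009],[0,0,0]],[0.02,[-0.0003,0,0.0009],[0,0,0]]]'
```

```text
clock: 24.05
tool_pos: [0.6548, 0.0034, 0.1975]
tcp_rot: [[-0.936, -0.093, -0.338], [-0.087, 0.996, -0.033], [0.34, -0.001, -0.94]]
contact_force: [0.9, 1.2, 5.0]
grip_width: 0.333
finger_force: 60.9
clock: 24.35
tool_pos: [0.6549, 0.0034, 0.1973]
tcp_rot: [[-0.937, -0.093, -0.338], [-0.087, 0.996, -0.033], [0.339, -0.001, -0.941]]
contact_force: [-0.3, 1.0, 11.0]
grip_width: 0.337
finger_force: 61.3
```

Contact with little side force: seated. Ease the pressure, release slowly, check.

```bash
python3 -m inch '[[0.02,[0.0003,0,-0.0008],[0,0,0]],[0.02,[0.0003,0,-0.0008],[0,0,0]],[0.02,[0.0003,0,-0.0008],[0,0,0]]]' 20; python3 -m inch '[[0.032,[0,0,0],[0,0,0]],[0.034,[0,0,0],[0,0,0]],[0.037,[0,0,0],[0,0,0]],[0.042,[0,0,0],[0,0,0]],[0.05,[0,0,0],[0,0,0]],[0.065,[0,0,0],[0,0,0]],[0.0854,[0,0,0],[0,0,0]],[0.0854,[0,0,0],[0,0,0]],[0.0854,[0,0,0],[0,0,0]]]' 20;  python3 -m inch '[[0.0854,[0,0,-0.01],[0,0,0]],[0.0854,[0,0,-0.03],[0,0,0]],[0.0854,[0,0,-0.06],[0,0,0]],[0.0854,[0,0,-0.1],[0,0,0]],[0.0854,[0,0,-0.14],[0,0,0]],[0.0854,[0,0,-0.14],[0,0,0]],[0.0854,[0,0,-0.14],[0,0,0]]]'
python3 - <<'E'
from fit import *
V=[];b=np.array([.661,.0036,.141])
for cam in("top","side","wrist"):
    c=arm.calibration(cam); im=arm.read_camera(cam); m=pick(cam,proj(cam,[b+[0,0,.03]],c)[0]); print(cam,m is not None)
    if m is not None: V.append((cam,c,m))
    for P in model(np.r_[b,0,0]): cv2.polylines(im,[cv2.convexHull(np.round(proj("",P,c)).astype(np.int32))],True,(255,255,0),1)
    cv2.imwrite(f"pics/{cam}7.png",im)
s=cv2.imread("pics/side7.png")[50:230,140:320]; w=cv2.imread("pics/wrist7.png")
cv2.imwrite("pics/c7.png",np.hstack([cv2.resize(s,(400,400),interpolation=2),cv2.resize(w[:, 120:520],(400,400))]))
print(fit([v for v in V if v[0]!="top"],list(b)+[0,.02],5))
E
```

```text
clock: 24.65
tool_pos: [0.6548, 0.0034, 0.1974]
tcp_rot: [[-0.936, -0.093, -0.338], [-0.087, 0.996, -0.033], [0.34, -0.001, -0.94]]
contact_force: [1.3, 1.0, 7.4]
grip_width: 0.34
finger_force: 60.8
clock: 25.55
tool_pos: [0.6544, 0.0032, 0.1966]
tcp_rot: [[-0.936, -0.093, -0.339], [-0.087, 0.996, -0.033], [0.341, -0.001, -0.94]]
contact_force: [0.3, 0.1, 0.1]
grip_width: 1.0
finger_force: 0.0
clock: 26.25
tool_pos: [0.7027, 0.0077, 0.3294]
tcp_rot: [[-0.937, -0.093, -0.337], [-0.087, 0.996, -0.033], [0.339, -0.002, -0.941]]
contact_force: [-0.7, 0.8, -1.0]
grip_width: 1.0
finger_force: 0.0
top False
side True
wrist True
(array([0.6609, 0.003 , 0.14  , 0.0687, 0.0053]), [np.float32(0.041728854), np.float32(0.015708089)])
```

View pics/c7.png

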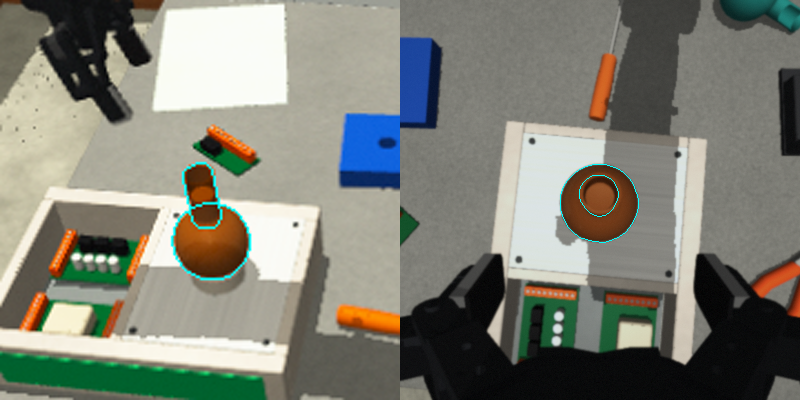

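The flask stands upright in the seat (side crop 210,240; wrist crop 600,203), on the model outline; fitted tilt is 0.3° and the bulb is centred within 1 mm.

```bash
python3 -c "
from bench import arm
print(arm.hand_in())"
```

```text
the job is handed in; nothing more can be done
None
```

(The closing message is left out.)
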